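# Latch a movement carrier into the timing dock

### The arm

A 7-joint arm with a two-finger parallel gripper is mounted at the origin on the work surface. World frame = base frame: x ahead of the robot, y to its left, z up, the work surface at z = 0. Lengths are in m, angles in rad, forces in N, time in s.
With the tool pointing down it reaches from about 0.425 to 0.825 m from the base axis. Payload 3.6 kg.
Tool frame: the origin (TCP) lies at the very end of the fingers, on their centre line; the grasp point (between the pads) lies 19 mm behind it (r.hold_point_z is the distance from the TCP to the grasp point, in m); z points along the fingers, y is the line along which they close (so a half turn about z gives the same grasp; the last joint's range is limited). The gripper opens to 85 mm and grips with 20 to 120 N. Pads are 22 mm wide; open, the fingers measure 114 mm over their backs; the gripper's body (76 mm by 85 mm) begins 54 mm behind the grasp point. The pads swing forward as they close: fully open they stand 13 mm farther back than shut.
Start: joints at [-1.218, 0.615, -0.013, 1.423, 0.008, 1.103, -0.04], TCP at [0.241, 0.604, 0.231] pointing down, gripper open.
Joint ranges: [-3.12, 3.12], [-0.3, 2.06], [-1.34, 1.32], [0.26, 2.42], [-1.36, 4.5], [0.01, 1.98], [-2.84, 2.84]. Speed limits (rad/s): [2.79, 2.79, 3.14, 3.14, 3.14, 3.14, 3.14].

### API

Orientations are given as a unit quaternion [w, x, y, z].
In Python, from workcell import r gives the robot as it stands. Calls block until the motion is done:
- r.move_ptp(position, orientation): joint-space move of the TCP to a pose.
- r.move_l(position, max_speed=0.15, ori=None): straight line of the TCP; ori=None keeps the orientation; max_speed is the mean speed in m/s.
- r.movej(angles): joint-space move.
- r.open_gripper() and r.grasp(grip_force=None): open the fingers fully, or close them until they stop; grip_force is the grip in N (None keeps the last).
- r.wait(seconds).
- r.solve_ik(position, orientation): joint angles nearest the present ones, or None.
- r.grab_frame(name): name is "scene" or "top" or "wrist"; returns the picture (384x512x3 uint8, red, green, blue); there is no depth.
- r.get_calibration(name): a dict with "camera_matrix" (3x3 intrinsics, pixels), "cam_to_world" (4x4, takes a point from camera to world coordinates). Camera axes: x right, y down, z forward; pixel columns grow to the right and rows downward; lengths in m; the calibration is good to about 2 mm. A picture is of the moment at which its call begins: read the wrist's pose just before it. get_calibration takes no time and is no camera call; for the wrist camera it gives the pose at the moment of the call.
A pose or a line that the arm cannot do raises r.MotionError and nothing moves.
- r.job_done(): hands the job in; it is judged then, once.
Trained networks look in the newest picture that a camera, given by its name, has taken for a name from the list of things; names that differ only in an ending like _2 or _b are one class to them, and where a whole thing is asked for, a point or a joint stands for the part that bears it (a point fixed in the world has none). Each returns a list of dicts, best first, with "confidence" (0 to 1); they miss things now and then, are a little off and sometimes report something else, mostly with a low value. They report only what shows in the picture. A call takes as long as a camera call.
- r.boxes_of(camera, query): "rect" ([left, top, right, bottom] in pixels, round what is visible of it).
- r.regions_of(camera, query): "mask" (384x512 bool, what is visible of it) and "rect" ([left, top, right, bottom] in pixels, round what is visible of it).
- r.place_of(camera, query): "pixel" ([column, row] in pixels: a listed point, or the origin of a listed thing).
Readings, each from a call of its own:
- r.get_t(): time.
- r.get_q(): joint angles.
- r.get_joint_velocities(): joint speeds.
- r.get_tau(): joint torques, N m.
- r.get_eef_pos(): TCP position.
- r.get_orientation(): TCP orientation.
- r.get_ft_force(): force on the tool from outside, world axes, zero at the start.
- r.get_ft_torque(): the same for the moment, N m.
- r.get_width(): finger opening in m.
- r.get_finger_force(): force on a finger pad.
Only numpy, scipy, OpenCV 4.12 (cv2) and the standard library are available. Lean on these libraries where they do the work, as an engineer would, in place of code of your own. Each camera call takes 0.05 s, during which the arm holds its last target. There are 200 camera calls.

### The job

Pick up the black movement carrier by its upright post, lay it flat in the wide open mouth of the dock's channel, toothed end inwards, and push it along until the sprung pawl clicks in behind its tooth and holds it against the sprung plunger when you let go. Push gently: go little further than the click, never drive the plunger to the end of its travel or ram the carrier against the dock. Leave everything else on the bench where it is.

Things in the scene. Friction and masses are not known exactly. Their poses are not given: they have to be found in the camera images.
- carrier: Movement carrier: loose black plate 90 (x) x 46 (y) x 10 mm, 0.13 to 0.25 kg. Origin: centre of the underside; x points to its nose, which goes into the dock first; z up. On its middle a brass watch movement (29 mm across, top at 14 mm); near its rear an upright aluminium grip post.
- post_top (a point): Centre of the top of the carrier's grip post (carrier x = -28 mm), 48 mm above the carrier's underside; axes as the carrier's. The post is 14 mm thick (x), 24 mm wide (y) and stands 38 mm above the plate. Gripped across its 14 mm (fingers one before, one behind, along x) it resists the push best; bearing down on it while pushing adds drag.
- tooth (a point): Middle of the rear face of the carrier's tooth, on its left (+y) edge at carrier x = 27 mm. The left edge has a notch 10 mm deep from x = -1 to 27 mm; the tooth is what stands in front of it, x = 27 to 45 mm, its nose corner bevelled. The pawl drops into the notch behind it.
- dock: Dock: fixed aluminium base 280 x 110 x 8 mm with grey rails forming an open-topped channel along its x axis. Origin: on the channel's centre line at the base's underside; x points into the channel; the base runs from x = -160 (mouth, robot side) to +120 mm. Channel floor 8 mm above the origin.
- dock_mouth (a point): Point on the channel floor where the carrier's origin can be laid: dock x = -100 mm, on the centre line; x points into the channel. The mouth is 62 mm wide between rails 10 mm high, from dock x = -155 to -50 mm, then tapers to 49 mm at x = -20 mm.
- throat (a point): Point on the channel floor at dock x = -20 mm: from here on the channel is 49 mm wide and lips overhang its edges (underside 12.5 mm, top 16.5 mm above the floor, 37 mm clear between them), so the carrier can only slide in from the mouth.
- dock_end (a point): Far end of the channel floor, dock x = +120 mm. Near it a dark steel stop head is clamped on the dock, at a different x each time and not measured: the latched carrier's origin lies at dock x = 14 to 40 mm. On its left (+y) is a steel pawl, hinged at its mouth-side end and sprung into the channel; across the channel a sprung brass plunger.
- plunger (a joint): How far the plunger is pressed in, m: 0 free, about 0.005 with the carrier latched, bottoms at 0.014. Pushes back with 5 N + 0.5 N per mm; presses an unlatched carrier back out. The pawl drags by 2 to 5 N from 23 mm before the latched place on, and clicks in at 0.005 to 0.006, its drag then dropping. Pushing to 0.007 or 0.008 is enough, over 0.011 too far.
- turret: bystander, leave alone: screwdriver turret, a grey and black round stand 76 mm across and 108 mm tall with five thin drivers; origin at the middle of its underside
- loupe: bystander, leave alone: black eye loupe, 38 mm across, 32 mm tall, standing; origin at the middle of its underside
- dish: bystander, leave alone: shallow white parts dish, 68 mm across, 14 mm tall; origin at the middle of its underside
- driver: bystander, leave alone: small screwdriver lying, 100 mm long; origin at the middle of its underside
- tweezers: bystander, leave alone: steel tweezers lying, about 125 mm long, 5 mm high; origin at the middle of its underside
- tin: bystander, leave alone: flat black round tin, 64 mm across, 18 mm tall; origin at the middle of its underside
- clamp: bystander, leave alone: small steel movement clamp, 90 x 36 x 20 mm; origin at the middle of its underside

How it is judged:
By the outcome, as a careful person would: the job done as asked, in the order asked, and still so for the second after the job is handed in, with the robot touching nothing.
It also fails if it takes over 72 s, if anything falls off the work surface, if the arm or the gripper's body presses on something with over 40 N, if the wrist force passes 120 N, or if a joint passes its speed limit or range.

## Working session

There is one attempt and no reset: what is moved stays moved. The work goes in short steps, each a Python script; the robot and the scene stay as the last script left them, time stands still between calls to the robot, and variables do not carry over. Pictures are saved under pics/ and viewed, at most 10 in all, crops included, and the job is handed in when it is done.

```bash
mkdir -p pics; ls; cat > h.py <<'E'
import numpy as np, cv2
from workcell import r
def ray(cal,px,z):
    K=np.array(cal["camera_matrix"]);T=np.array(cal["cam_to_world"])
    d=T[:3,:3]@np.linalg.solve(K,[px[0],px[1],1.]);o=T[:3,3]
    return o+d*(z-o[2])/d[2]
def proj(cal,P):
    K=np.array(cal["camera_matrix"]);T=np.array(cal["cam_to_world"])
    p=K@(T[:3,:3].T@(np.array(P)-T[:3,3]));return p[:2]/p[2]
def save(n,im): cv2.imwrite(f"pics/{n}.png",cv2.cvtColor(im,cv2.COLOR_RGB2BGR))
E
python3 - <<'E'
from h import *
np.set_printoptions(precision=4,suppress=True)
ims=[]
for c in ["top","scene"]:
    im=r.grab_frame(c);cal=r.get_calibration(c);ims.append(im)
    print(c,np.array(cal["cam_to_world"])[:3,3],cal["camera_matrix"][0][0])
    for q,z in [("carrier",0),("post_top",.048),("tooth",.005),("dock",0),("dock_mouth",.008),("throat",.008),("dock_end",.008),("plunger",.018),("turret",0),("loupe",0),("dish",0),("driver",0),("tweezers",0),("tin",0),("clamp",0)]:
        for d in r.place_of(c,q)[:2]:
            print(c,q,round(d["confidence"],2),np.round(d["pixel"],1),ray(cal,d["pixel"],z))
for c,i in zip(["top","scene"],ims): save(c,cv2.resize(i,(800,600)))
print(r.get_t())
E
```

```text
pics
top [ 0.3687 -0.02    1.418 ] 449.41551242815336
top carrier 0.92 [314.  191.8] [ 0.5898 -0.1759  0.    ]
top post_top 0.93 [319.2 200.7] [ 0.555  -0.1866  0.048 ]
top tooth 0.67 [309.8 185.3] [ 0.6097 -0.162   0.005 ]
top dock 0.97 [194.  176.5] [0.6326 0.2094 0.    ]
top dock_mouth 0.71 [189.7 210.8] [0.5206 0.217  0.008 ]
top dock_mouth 0.17 [313.2 191.9] [ 0.5882 -0.1725  0.008 ]
top throat 0.68 [191.3 184. ] [0.6066 0.2157 0.008 ]
top dock_end 0.69 [196.5 141. ] [0.7482 0.205  0.008 ]Traceback (most recent call last):
  File "<stdin>", line 8, in <module>
ValueError: it knows: carrier, clamp, dish, dock, dock_end, dock_mouth, driver, loupe, post_top, throat, tin, tooth, turret, tweezers
```

```bash
python3 - <<'E'
from h import *
np.set_printoptions(precision=4,suppress=True)
for c in ["scene","top"]:
    im=r.grab_frame(c);cal=r.get_calibration(c)
    if c=="top": im=im[80:300,120:400]
    save(c,cv2.resize(im,(800,600)))
    L=[("turret",0),("loupe",0),("dish",0),("driver",0),("tweezers",0),("tin",0),("clamp",0)]
    if c=="scene": L=[("carrier",0),("post_top",.048),("tooth",.005),("dock",0),("dock_mouth",.008),("throat",.008),("dock_end",.008)]
    for q,z in L:
        for d in r.place_of(c,q)[:1]:
            print(c,q,round(d["confidence"],2),np.round(d["pixel"],1),ray(cal,d["pixel"],z))
print(r.get_t(),r.get_orientation(),r.hold_point_z)
E
```

```text
scene carrier 0.64 [201.9 213.6] [ 0.5936 -0.1753  0.    ]
scene post_top 0.93 [200.1 195.2] [ 0.5686 -0.1761  0.048 ]
scene tooth 0.91 [205.1 215.2] [ 0.6028 -0.1658  0.005 ]
scene dock 0.87 [346.9 221.5] [0.6316 0.2076 0.    ]
scene dock_mouth 0.96 [345.7 187.6] [0.5239 0.2191 0.008 ]
scene throat 0.79 [347.6 211.1] [0.6038 0.2124 0.008 ]
scene dock_end 0.66 [350.9 253.8] [0.7337 0.2012 0.008 ]
top turret 0.98 [141.7 160.8] [0.6813 0.3815 0.    ]
top loupe 0.4 [253.6 223.2] [0.486  0.0144 0.    ]
top dish 0.79 [263. 189.] [ 0.5959 -0.0133  0.    ]
top driver 0.73 [263.7 258.4] [ 0.3769 -0.0195  0.    ]
top tweezers 0.71 [311.4 185.4] [ 0.6104 -0.1676  0.    ]
top tin 0.63 [389.2 195.4] [ 0.5826 -0.4141  0.    ]
top clamp 0.63 [123.1 220.2] [0.4875 0.4289 0.    ]
1.2 [-0.      0.1887  0.982  -0.    ] 0.0187
```

View pics/top.png

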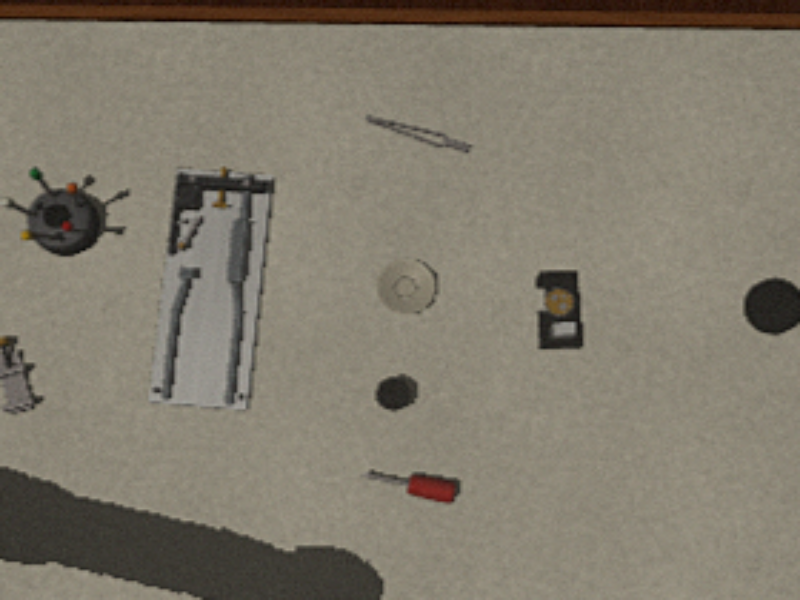

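View pics/scene.png

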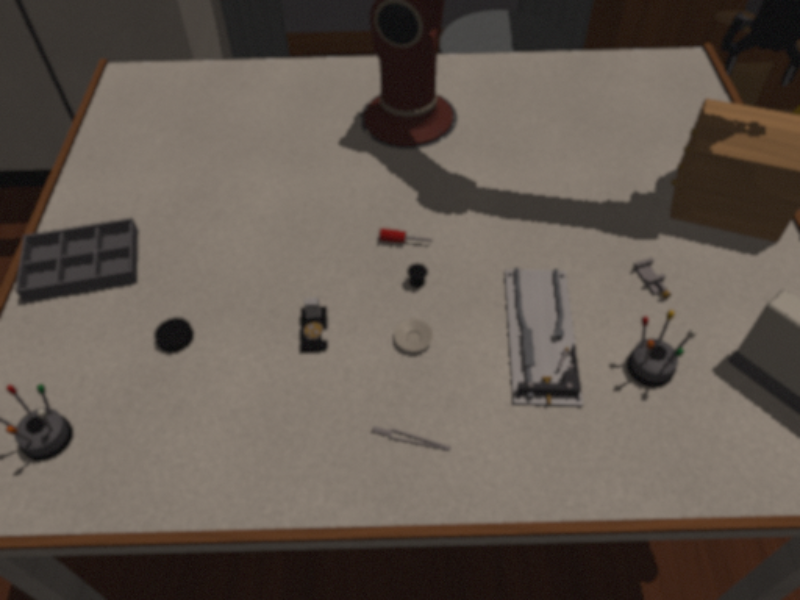

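The top view shows the carrier near crop (560,310), notch to the left, post to the robot side, so its nose points to +x. The dock is at (210,290), mouth towards the robot, with a slight negative yaw. Next I look at the carrier from near.

```bash
cat >> h.py <<'E'
def down(phi):  # tool pointing down, tool y along world angle phi
    a=phi/2+np.pi/4; return np.array([0,np.cos(a),np.sin(a),0])
E
python3 - <<'E'
from h import *
np.set_printoptions(precision=4,suppress=True)
for phi in (0,np.pi):
    for p in ([.56,-.18,.25],[.64,.2,.03]): print(phi,p,r.solve_ik(p,down(phi)))
r.move_ptp([.56,-.18,.25],down(0))
cal=r.get_calibration("wrist");im=r.grab_frame("wrist");save("w1",im)
print(cal,r.get_eef_pos(),r.get_t())
for q,z in [("carrier",0),("post_top",.048),("tooth",.005)]:
    for d in r.place_of("wrist",q)[:2]:
        print(q,round(d["confidence"],2),np.round(d["pixel"],1),ray(cal,d["pixel"],z))
E
```

```text
0 [0.56, -0.18, 0.25] [-0.0965  0.5571  0.6096  1.5966 -0.3469  1.0981  0.6016]
0 [0.64, 0.2, 0.03] [-0.4599  0.8793  0.2256  1.5406 -0.2553  0.7508 -0.126 ]
3.141592653589793 [0.56, -0.18, 0.25] [-0.3336  0.7329  1.1345  1.6035 -0.6907  1.2588 -2.2162]
3.141592653589793 [0.64, 0.2, 0.03] [-0.071   0.9177 -0.4893  1.5258  0.529   0.8325  2.3828]
{'camera_matrix': array([[270.9814,   0.    , 255.6838],
       [  0.    , 270.9814, 194.525 ],
       [  0.    ,   0.    ,   1.    ]]), 'cam_to_world': array([[ 1.    ,  0.0027,  0.0003,  0.5613],
       [ 0.0026, -0.9596, -0.2815, -0.1074],
       [-0.0005,  0.2815, -0.9596,  0.3925],
       [ 0.    ,  0.    ,  0.    ,  1.    ]])} [ 0.5604 -0.1789  0.2499] 4.225
carrier 0.6 [271.4 162.6] [ 0.5842 -0.1739  0.    ]
post_top 0.81 [256.9 174.5] [ 0.5629 -0.1814  0.048 ]
tooth 0.58 [291.7 149.3] [ 0.6124 -0.154   0.005 ]
```

View pics/w1.png

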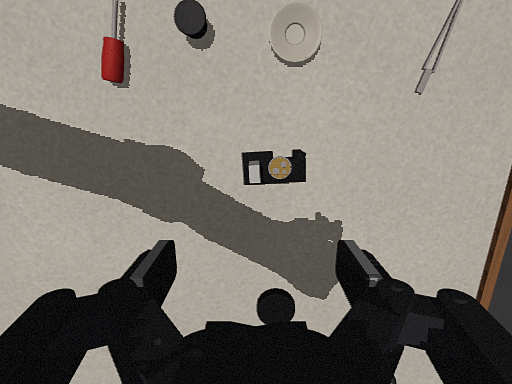

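The carrier is at (275,167) in the wrist view: post at (254,172), nose to the right, notch up (+y), yaw slightly positive. I'll take a closer look and fit the outline.

```bash
python3 - <<'E'
from h import *
np.set_printoptions(precision=4,suppress=True)
r.move_l([.562,-.185,.14],0.2)
cal=r.get_calibration("wrist");im=r.grab_frame("wrist");save("w2",cv2.resize(im[60:260,150:400],(750,600)))
print(r.get_eef_pos(),r.get_t())
for q,z in [("carrier",0),("post_top",.048),("tooth",.005)]:
    for d in r.place_of("wrist",q)[:1]:
        print(q,round(d["confidence"],2),np.round(d["pixel"],1),ray(cal,d["pixel"],z))
m=r.regions_of("wrist","carrier")[0];print(m["confidence"],m["rect"])
mk=m["mask"].astype(np.uint8)
# right/lower outline: the -y edge bottom
cols=np.arange(m["rect"][0]+8,m["rect"][2]-8).astype(int)
bot=[np.nonzero(mk[:,c])[0].max()+.5 for c in cols]
P=np.array([ray(cal,(c,b),0.0)[:2] for c,b in zip(cols,bot)])
P2=np.array([ray(cal,(c,b),0.01)[:2] for c,b in zip(cols,bot)])
for p in (P,P2):
    s,i=np.polyfit(p[:,0],p[:,1],1);print("edge yaw",s,"y at .59",s*.59+i, np.std(p[:,1]-s*p[:,0]-i))
# post top: bright pixels inside carrier rect
g=im.min(axis=2); x0,y0,x1,y1=[int(v) for v in m["rect"]]
b=((g>150)&(mk>0)).astype(np.uint8)
n,lab,st,ce=cv2.connectedComponentsWithStats(b);k=1+st[1:,4].argmax()
Q=np.array([ray(cal,(x,y),.048)[:2] for y,x in np.argwhere(lab==k)],np.float32)
print("post",st[k],ce[k],ray(cal,ce[k],.048),cv2.minAreaRect(Q*1000))
E
```

```text
[ 0.563  -0.1857  0.1415] 5.125
carrier 0.97 [275.6 176.7] [ 0.5851 -0.1778  0.    ]
post_top 0.95 [251.4 192.1] [ 0.5599 -0.1812  0.048 ]
0.96 [231.5, 154.9, 322.5, 208.1]
edge yaw 0.05905627177830815 y at .59 -0.20606866904952556 0.00041890971285112554
edge yaw 0.05905627177830854 y at .59 -0.2027656549268732 0.00040413253474783393
post [243 179  16  26 369] [250.3686 190.9892] [ 0.559  -0.1802  0.048 ] ((559.0030517578125, -180.82562255859375), (13.727034568786621, 23.466421127319336), 0.003161777975037694)
```

View pics/w2.png

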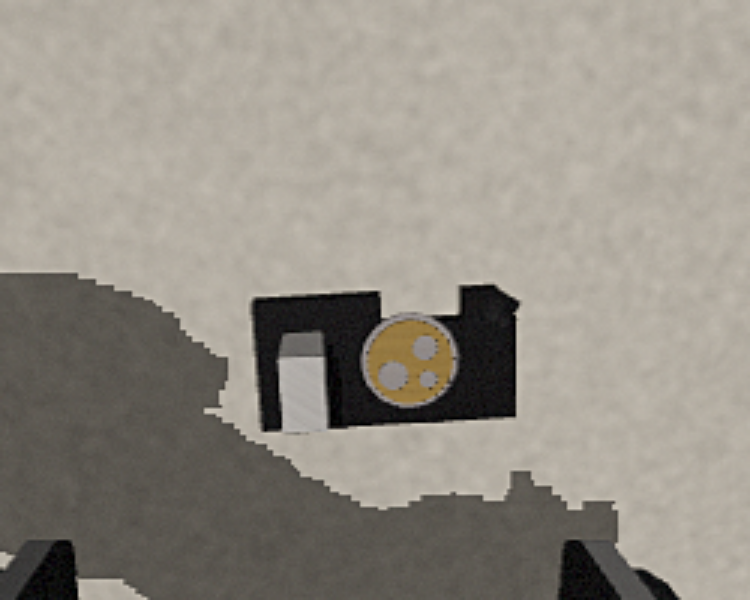

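The post top measures 13.7 x 23.5 mm at (0.5592,-0.1807), matching the given size, with yaw about 0.06. I'll grasp it.

```bash
python3 - <<'E'
from h import *
np.set_printoptions(precision=4,suppress=True)
o=down(0.06)
r.move_l([.5592,-.1807,.07],0.12,ori=o)
r.move_l([.5592,-.1807,.0205],0.06)
print(r.get_eef_pos(),r.get_ft_force())
r.grasp(70);print("w",r.get_width(),r.get_finger_force(),r.get_ft_force())
r.move_l([.5592,-.1807,.12],0.15);r.wait(.2)
print("w",r.get_width(),r.get_ft_force(),r.get_ft_torque())
r.move_ptp([.60,.115,.25],down(-.08))
cal=r.get_calibration("wrist");im=r.grab_frame("wrist");save("w3",im)
np.savez("w3.npz",im=im,K=cal["camera_matrix"],T=cal["cam_to_world"])
print(r.get_eef_pos(),r.get_t())
for q,z in [("dock",0),("dock_mouth",.008),("throat",.008),("dock_end",.008)]:
    for d in r.place_of("wrist",q)[:1]:
        print(q,round(d["confidence"],2),np.round(d["pixel"],1),ray(cal,d["pixel"],z))
for m in r.regions_of("wrist","dock")[:1]:
    np.save("dm.npy",m["mask"]);print(m["confidence"],m["rect"])
E
```

```text
[ 0.5595 -0.1809  0.0208] [-1.0987 -0.1086 -0.6946]
w 0.01225435659414218 69.70547318458557 [ 0.3086 -0.2306  3.1497]
w 0.012311007061961287 [-0.1351 -0.4457 -2.2334] [0.0508 0.031  0.0397]
[0.5997 0.1123 0.2495] 9.9833
dock 0.87 [269.7  96.2] [0.6272 0.206  0.    ]
dock_mouth 0.74 [194.2  98.8] [0.5259 0.2107 0.008 ]
throat 0.75 [256.5  90.5] [0.6098 0.2141 0.008 ]
dock_end 0.64 [357.1  90.1] [0.7428 0.2036 0.008 ]
0.67 [143.3, 48.8, 362.4, 136.0]
```

View pics/w3.png

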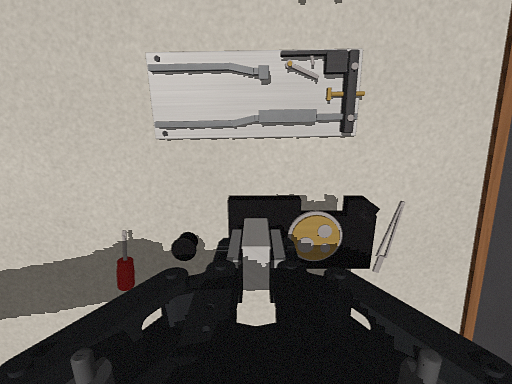

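The carrier hangs level in the grip. The dock spans (147,50) to (362,138): throat at about (255,95), stop head at (349,95), pawl at (303,70), plunger at (335,94). I'll fit the base outline, checking it against 280 x 110 mm.

```bash
python3 - <<'E'
from h import *
np.set_printoptions(precision=4,suppress=True)
d=np.load("w3.npz");im=d["im"];cal={"camera_matrix":d["K"],"cam_to_world":d["T"]}
m=np.load("dm.npy").astype(np.uint8)
W=lambda p,z=.008:np.array([ray(cal,q,z)[:2] for q in p])
ys,xs=np.nonzero(m)
print("area rect",cv2.minAreaRect((W(np.c_[xs,ys])*1000).astype(np.float32)))
g=cv2.GaussianBlur(cv2.cvtColor(im,cv2.COLOR_RGB2GRAY).astype(np.float32),(0,0),.7)
def edge(cand,axis,sgn,rng):
    pts=[]
    for c,e in cand:
        s=np.arange(e-rng,e+rng+1); v=g[s,c] if axis==0 else g[c,s]
        dv=sgn*np.diff(v); k=dv[1:-1].argmax()+1
        a,b,cc=dv[k-1],dv[k],dv[k+1]; off=.5*(a-cc)/(a-2*b+cc+1e-9)
        pos=s[0]+k+.5+np.clip(off,-1,1)
        pts.append((c,pos) if axis==0 else (pos,c))
    return np.array(pts)
def fit(p,ax):
    w=W(p)
    for _ in range(4):
        s,i=np.polyfit(w[:,ax],w[:,1-ax],1);e=w[:,1-ax]-s*w[:,ax]-i
        w=w[abs(e)<max(2*np.median(abs(e)),3e-4)]
    return s,i,np.std(e),len(w)
r0=[np.nonzero(m[:,c])[0] for c in range(512)]
cols=range(165,335)
bot=fit(edge([(c,r0[c].max()) for c in cols],0,-1,5),0)
top=fit(edge([(c,r0[c].min()) for c in range(165,270)],0,1,5),0)
lef=fit(edge([(y,np.nonzero(m[y])[0].min()) for y in range(58,132)],1,1,5),1)
rig=fit(edge([(y,np.nonzero(m[y])[0].max()) for y in range(58,132)],1,-1,5),1)
for n,f in zip(("bot","top","left","right"),(bot,top,lef,rig)): print(n,np.array(f))
mid=((bot[0]+top[0])/2,(bot[1]+top[1])/2)
def cross(f,g): # y=f0 x+f1 ; x=g0 y+g1
    y=(f[0]*g[1]+f[1])/(1-f[0]*g[0]); return np.array([g[0]*y+g[1],y])
A=cross(mid,lef);B=cross(mid,rig);print("mouth end",A,"far",B,"len",np.linalg.norm(B-A),"wid",top[0]*.6+top[1]-bot[0]*.6-bot[1])
E
```

```text
area rect ((606.2421875, 208.30052185058594), (109.36576843261719, 278.4680480957031), 86.18866729736328)
bot [ -0.0661   0.1946   0.0001 128.    ]
top [-0.0689  0.3035  0.0001 99.    ]
left [ 0.068   0.4537  0.0002 47.    ]
right [ 0.0671  0.7309  0.0001 49.    ]
mouth end [0.4685 0.2175] far [0.7443 0.1988] len 0.27641065164512346 wid 0.1072168603823905
```

The dock origin is near (0.6264,0.2068) with yaw -0.0675, and the outline is 276 x 107 mm, close to nominal. Next I lower the carrier into the mouth by force feedback.

```bash
cat >> h.py <<'E'
YAW=-.0675; O=np.array([.6264,.2068])
u=np.array([np.cos(YAW),np.sin(YAW)]); v=np.array([-u[1],u[0]])
def tcp(cx,lat,z):   # TCP for carrier origin at dock x=cx, lateral lat
    return np.r_[O+(cx-.028)*u+lat*v,z]
def fd():            # force in dock axes (x,y,z)
    f=np.array(r.get_ft_force());return np.array([f[:2]@u,f[:2]@v,f[2]])
E
python3 - <<'E'
from h import *
np.set_printoptions(precision=4,suppress=True)
o=down(YAW)
r.move_ptp(tcp(-.1,0,.10),o)
r.move_l(tcp(-.1,0,.036),.08); r.wait(.2)
b=fd();print("base",b,r.get_eef_pos(),r.get_t()); np.save("base.npy",b)
z=.0325
while z>.024:
    r.move_l(tcp(-.1,0,z),.02); r.wait(.05); f=fd()-b
    print(round(z,4),r.get_eef_pos()[2],f)
    if f[2]>2: break
    z-=.0007
cal=r.get_calibration("wrist");im=r.grab_frame("wrist");save("w4",im[:, :])
np.savez("w4.npz",im=im,K=cal["camera_matrix"],T=cal["cam_to_world"])
print(r.get_eef_pos(),r.get_ft_torque(),r.get_t())
E
```

```text
base [-0.1306 -0.0326 -2.2776] [0.499  0.2156 0.0365] 12.225
0.0325 0.03241291527769817 [0.5497 0.7376 0.1524]
0.0318 0.031798397078228964 [ 0.085   0.0892 -0.0144]
0.0311 0.031065914073720117 [-0.4063 -0.6545 -0.2702]
0.0304 0.030376790803901783 [0.4806 0.0665 0.6659]
0.0297 0.029680619009747212 [-0.3714 -1.2596 -0.3556]
0.029 0.02895848478115078 [ 0.8029 -0.1265  0.881 ]
0.0283 0.02874888939281241 [-1.3935 -0.7874  6.3731]
[0.4988 0.2155 0.0287] [-0.086   0.3863  0.0395] 14.45
```

View pics/w4.png

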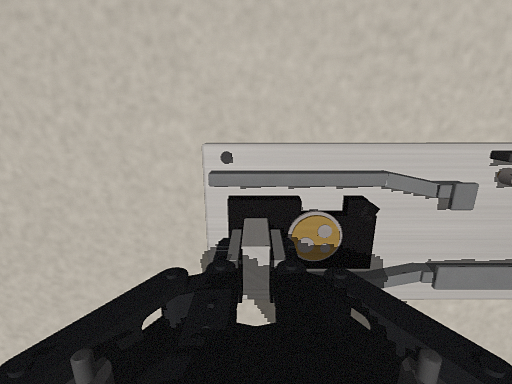

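It's laid flat in the mouth: contact came at TCP z 0.0287, as predicted. The carrier's +y edge is at row 196 and the left rail's inner edge near row 186. Both are at plate-top height, so I can measure the lateral offset directly.

```bash
python3 - <<'E'
from h import *
np.set_printoptions(precision=4,suppress=True)
d=np.load("w4.npz");im=d["im"];cal={"camera_matrix":d["K"],"cam_to_world":d["T"]}
g=cv2.cvtColor(im,cv2.COLOR_RGB2GRAY).astype(float)
for c0 in (235,250,280,350): print(c0,g[166:202,c0:c0+12].mean(1).astype(int))
print(330,g[262:292,345:365].mean(1).astype(int))
def lat(c,row,z=.018): return (ray(cal,(c,row),z)[:2]-O)@v
def lon(c,row,z=.018): return (ray(cal,(c,row),z)[:2]-O)@u
for c,row in [(240,196),(295,196),(240,186.5),(295,186.5),(355,268),(330,268)]: print(c,row,lat(c,row),lon(c,row))
print("nose",lon(374,235),"rear",lon(228,215), "post gap throat")
E
```

```text
235 [187 186 180 191 132  51  59  71 115 121 117 116 115 114 113 112 112 111
 111 106 101 133 131 186 181 182 179 181 197 113   6   6  11  13  17  22]
250 [186 184 180 192 132  52  58  71 112 119 115 114 114 113 113 113 111 111
 113 110  73  83 194 183 180 181 179 181 195 113   5   5   9   8  21  23]
280 [184 182 178 191 130  51  59  75 112 119 116 114 115 113 113 114 112 111
 112 104 107 160 148 185 182 183 180 182 194 114   5   6  10  13  20  22]
350 [177 176 176 189 129  50  58  78 114 117 113 114 113 113 112 111 110 111
 112 107  58 114 189 181 180 183 180 182 191 111   3   8  12   9  21  23]
330 [ 9 11  9  7 10  5 23 90 76 51 34 33 29 31 28 23 22 19 22 21 19 20 17 18
 20 18 20 20 18 19]
240 196 0.025491878907199807 -0.13626166118500835
295 196 0.0255067456714158 -0.10375822333646874
240 186.5 0.03129302352217607 -0.1361693328355944
295 186.5 0.03130748397023445 -0.10399768141633377
355 268 -0.02265602692127062 -0.06330830271508578
330 268 -0.022664409781049243 -0.07933318765977408
nose -0.05397589211754962 rear -0.1436935631856136 post gap throat
```

The carrier's edges sit at +22.9 and -22.8 mm in the dock frame and the rail edge at +31.6 mm, so it's centred to about 0.6 mm and parallel. I'll estimate the plunger tip from the earlier picture, then slide into the throat while watching the lateral force.

```bash
cat >> h.py <<'E'
def favg(b,n=4):
    F=[]
    for _ in range(n): r.wait(.02);F.append(fd())
    return np.mean(F,0)-b
def cpos():
    p=np.array(r.get_eef_pos());q=p[:2]-O;return np.array([q@u+.028,q@v,p[2]])
E
python3 - <<'E'
from h import *
np.set_printoptions(precision=4,suppress=True)
d=np.load("w3.npz");cal={"camera_matrix":d["K"],"cam_to_world":d["T"]}
for px in [(326,94),(343,94),(318,79),(288,65)]:
    q=ray(cal,px,.016)[:2]-O; print(px,q@u,q@v)
b=np.load("base.npy");lat=.0005
r.move_l(tcp(-.1,lat,.029),.02)
x=-.1
r.move_l(tcp(-.062,lat,.029),.06);print(cpos(),favg(b)); x=-.062
while x<-.022:
    x+=.004; r.move_l(tcp(x,lat,.029),.04); f=favg(b,2); print(round(x,3),cpos(),f,lat)
    if abs(f[1])>3: lat+=np.clip(f[1]/15e3,-.0006,.0006)
    if f[0]<-15 or abs(f[1])>20: print("STOP");break
print(r.get_ft_torque(),r.get_t()); np.save("st.npy",[x,lat])
E
```

```text
(326, 94) 0.07344689020233974 -7.270667065336378e-05
(343, 94) 0.09559587066854203 -0.00040855514944260684
(318, 79) 0.06211327099436551 0.018207998022486772
(288, 65) 0.023276370170604438 0.03523357834649101
[-0.062   0.0003  0.0288] [0.0476 0.1391 0.4168]
-0.058 [-0.0578  0.0005  0.0289] [-0.099   0.2559 -0.299 ] 0.0005
-0.054 [-0.0534  0.0004  0.0289] [ 0.4471  0.2616 -0.0104] 0.0005
-0.05 [-0.0494  0.0004  0.0289] [ 0.4104 -0.0457 -0.4748] 0.0005
-0.046 [-0.0454  0.0004  0.0289] [-0.9016  0.2976  0.0892] 0.0005
-0.042 [-0.0414  0.0004  0.0289] [ 0.2068 -0.0227 -0.0615] 0.0005
-0.038 [-0.0374  0.0004  0.029 ] [-0.2293 -0.3015 -0.0097] 0.0005
-0.034 [-0.0335  0.0005  0.0289] [-0.5512  0.1431  0.4754] 0.0005
-0.03 [-0.0295  0.0004  0.0289] [-0.4648  0.2534 -0.0611] 0.0005
-0.026 [-0.0254  0.0004  0.0289] [-0.0274 -0.1509  0.2309] 0.0005
-0.022 [-0.0215  0.0004  0.0289] [-0.1528  0.1775 -0.5127] 0.0005
[-0.0136  0.1152 -0.0537] 18.3833
```

It slid into the throat without contact. The plunger tip is near dock x 73 mm, so I expect plunger contact at carrier x ≈ 28 mm and the click at ≈ 33–34 mm. I push on, stopping at plunger contact.

```bash
python3 - <<'E'
from h import *
np.set_printoptions(precision=4,suppress=True)
b=np.load("base.npy");x,lat=np.load("st.npy")
while x<.034:
    x+=.004 if x<.004 else .001; r.move_l(tcp(x,lat,.029),.03); f=favg(b,3)
    c=cpos(); print(round(x,4),c,f,round(lat,4))
    if abs(f[1])>4: lat+=np.clip(f[1]/15e3,-.0004,.0004)
    if f[0]<-7.5 or abs(f[1])>20: print("STOP");break
print(r.get_t()); np.save("st.npy",[x,lat])
E
```

```text
-0.018 [-0.0177  0.0005  0.0289] [-0.3485 -0.0604 -0.2038] 0.0005
-0.014 [-0.0137  0.0004  0.0289] [-0.3397  0.0278 -0.1907] 0.0005
-0.01 [-0.0097  0.0005  0.0289] [-0.5178 -0.5441  0.0779] 0.0005
-0.006 [-0.0057  0.0005  0.0289] [ 0.016   0.1686 -0.1803] 0.0005
-0.002 [-0.0017  0.0004  0.0289] [0.1725 0.2336 0.065 ] 0.0005
0.002 [0.0022 0.0004 0.0289] [ 0.1966 -0.2271  0.0823] 0.0005
0.006 [0.0062 0.0004 0.0289] [-0.4849  0.1625  0.027 ] 0.0005
0.007 [0.007  0.0005 0.0289] [ 0.0731 -0.1571 -0.7877] 0.0005
0.008 [0.0081 0.0004 0.029 ] [ 0.2497 -0.3651 -0.0878] 0.0005
0.009 [0.0088 0.0003 0.0289] [-0.4706 -0.0684 -0.1493] 0.0005
0.01 [0.0093 0.0003 0.0289] [-2.5355 -0.7751  1.6898] 0.0005
0.011 [0.0108 0.0001 0.0289] [-3.475  -1.3446  2.0911] 0.0005
0.012 [0.0123 0.0003 0.0289] [-1.5743 -2.1808  0.7748] 0.0005
0.013 [0.0132 0.0004 0.0289] [-1.4116 -1.5638 -0.0041] 0.0005
0.014 [0.0141 0.0005 0.0289] [-1.8229 -1.5511  0.2221] 0.0005
0.015 [0.0151 0.0005 0.0289] [-1.6111 -1.1752 -0.5417] 0.0005
0.016 [0.0161 0.0004 0.0289] [-1.6871 -1.4966  0.1545] 0.0005
0.017 [0.0171 0.0004 0.029 ] [-
[... 333 characters left out ...]
0.0005
0.023 [0.0234 0.0003 0.0291] [-0.4899 -2.069  -0.373 ] 0.0005
0.024 [0.0244 0.0004 0.0291] [-0.5638 -1.49   -0.5711] 0.0005
0.025 [0.0252 0.0004 0.029 ] [-0.7186 -1.7095 -0.2405] 0.0005
0.026 [0.026  0.0005 0.029 ] [-0.6902 -1.9734 -0.0329] 0.0005
0.027 [0.027  0.0005 0.029 ] [-0.8369 -1.8086 -0.3546] 0.0005
0.028 [0.0281 0.0005 0.029 ] [-0.3007 -1.789   0.0731] 0.0005
0.029 [0.0288 0.0005 0.029 ] [-1.2926 -2.1542  0.5142] 0.0005
0.03 [0.0289 0.0006 0.029 ] [-5.2516 -1.8744  2.7757] 0.0005
0.031 [0.029  0.0005 0.0291] [-5.6241 -2.2056  4.7169] 0.0005
0.032 [0.0293 0.0005 0.0291] [-7.4813 -1.9424  6.1098] 0.0005
0.033 [0.0299 0.0005 0.0292] [-8.8468 -2.8779  7.2552] 0.0005
STOP
28.8167
```

Plunger contact came at carrier x ≈ 0.0287, with only small forces. The arm gives about 3 mm under the load and the nose presses down a little, so I'll ease the height slightly and go on in small steps, watching the actual travel and the drop at the click.

```bash
python3 - <<'E'
from h import *
np.set_printoptions(precision=4,suppress=True)
b=np.load("base.npy");x,lat=np.load("st.npy")
z=.0293; pc=cpos()[0]
for k in range(22):
    x+=.0007; r.move_l(tcp(x,lat,z),.03); f=favg(b,3); c=cpos()
    print(round(x,4),c,f,np.array(r.get_ft_torque()))
    if f[2]>6 and z<.030: z+=.0002
    if f[0]<-22 or abs(f[1])>20 or c[0]>.0352 or c[0]-pc>.0014: print("STOP");break
    pc=c[0]
print(r.get_t()); np.save("st.npy",[x,lat]); np.save("z.npy",z)
im=r.grab_frame("wrist");save("w5",cv2.resize(im[100:300,200:460],(780,600)))
E
```

```text
0.0337 [0.0304 0.0006 0.0293] [-8.9706 -2.9968  6.3282] [-0.4684  1.7051 -0.1552]
0.0344 [0.0309 0.0005 0.0293] [-8.8014 -2.6229  5.6708] [-0.4281  1.7466 -0.0965]
0.0351 [0.0314 0.0005 0.0293] [-8.879  -2.6495  6.6222] [-0.4226  1.8234 -0.1134]
0.0358 [0.032  0.0006 0.0294] [-8.859  -2.403   5.9176] [-0.4465  1.8759 -0.1081]
0.0365 [0.0324 0.0005 0.0294] [-9.5089 -2.3148  6.4109] [-0.4548  1.9448 -0.0841]
0.0372 [0.033  0.0005 0.0295] [-9.1415 -2.6738  5.4226] [-0.4471  1.9057 -0.1195]
0.0379 [0.0335 0.0005 0.0295] [-10.3535  -2.5251   5.942 ] [-0.4444  2.024  -0.1051]
0.0386 [0.034  0.0005 0.0295] [-9.7486 -2.4987  6.9637] [-0.45    2.0932 -0.0701]
0.0393 [0.0348 0.0006 0.0295] [-9.2402 -1.8898  5.2694] [-0.4416  1.9649 -0.1667]
0.04 [0.0356 0.0006 0.0295] [-9.0578 -2.9506  5.0711] [-0.369   1.9864 -0.1776]
STOP
31.8167
```

View pics/w5.png

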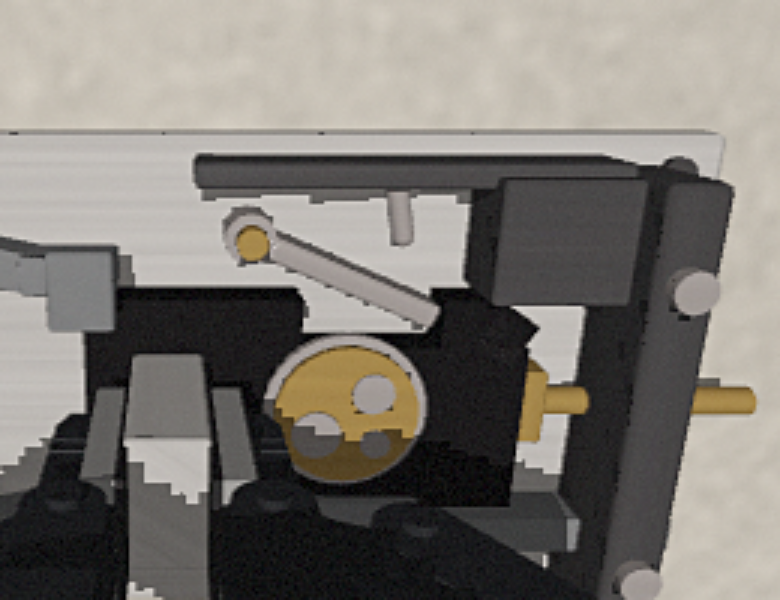

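The pawl lies in the notch with its tip right behind the tooth, crop (437,320), and the plunger is pressed about 7 mm. I push a hair more, then ease back. If it's latched, the push force must vanish instead of following the spring.

```bash
python3 - <<'E'
from h import *
np.set_printoptions(precision=4,suppress=True)
b=np.load("base.npy");x,lat=np.load("st.npy");z=float(np.load("z.npy"))
x+=.0005; r.move_l(tcp(x,lat,z),.03); print(round(x,4),cpos(),favg(b,3))
for k in range(12):
    x-=.0007; z=max(z-.0001,.029); r.move_l(tcp(x,lat,z),.03); f=favg(b,3); c=cpos()
    print(round(x,4),c,f)
    if f[0]>-0.8: break
np.save("st.npy",[x,lat]);print(r.get_t())
E
```

```text
0.0405 [0.036  0.0006 0.0295] [-9.6317 -2.3375  5.0168]
0.0398 [0.0359 0.0006 0.0295] [-8.2747 -1.7919  4.8517]
0.0391 [0.0357 0.0006 0.0294] [-8.1209 -1.7266  4.3077]
0.0384 [0.0353 0.0006 0.0293] [-7.4348 -1.985   3.7808]
0.0377 [0.0348 0.0007 0.0293] [-7.141  -2.136   3.7988]
0.037 [0.0344 0.0006 0.0292] [-6.7085 -1.99    3.8961]
0.0363 [0.0342 0.0007 0.0292] [-6.3148 -1.3669  2.712 ]
0.0356 [0.0341 0.0007 0.0291] [-5.199  -1.7666  2.4382]
0.0349 [0.0341 0.0007 0.0291] [-5.0878 -1.8325  2.0342]
0.0342 [0.034  0.0007 0.029 ] [-3.8811 -1.0161 -0.0722]
0.0335 [0.0339 0.0006 0.029 ] [-2.3092 -1.5384 -0.8884]
0.0328 [0.0337 0.0006 0.029 ] [ 0.6874 -0.9479 -3.4924]
35.4667
```

The position held at 0.034 while the push force fell to zero, so it's latched. I release, lift, and check.

```bash
python3 - <<'E'
from h import *
np.set_printoptions(precision=4,suppress=True)
r.open_gripper(); print(r.get_width(),r.get_ft_force())
p=np.array(r.get_eef_pos()); r.move_l([p[0],p[1],.11],.08); r.move_l([p[0]-.01,p[1]-.05,.2],.15)
r.wait(.3)
cal=r.get_calibration("wrist");im=r.grab_frame("wrist");save("w6",cv2.resize(im[60:260,150:410],(780,600)))
for q,z in [("carrier",.008),("post_top",.056),("tooth",.013)]:
    for d in r.place_of("wrist",q)[:1]:
        w=ray(cal,d["pixel"],z)[:2]-O; print(q,round(d["confidence"],2),w@u,w@v)
print(r.get_ft_force(),r.get_t())
E
```

```text
0.0858635984696341 [-0.5767  0.0823  0.2385]
carrier 0.79 0.03505743030128998 0.00022197614746666524
post_top 0.88 0.0072818305789536806 0.004522640960194506
tooth 0.57 0.059375333475650695 0.022519895869525488
[0.3412 0.383  0.5529] 38.675
```

View pics/w6.png

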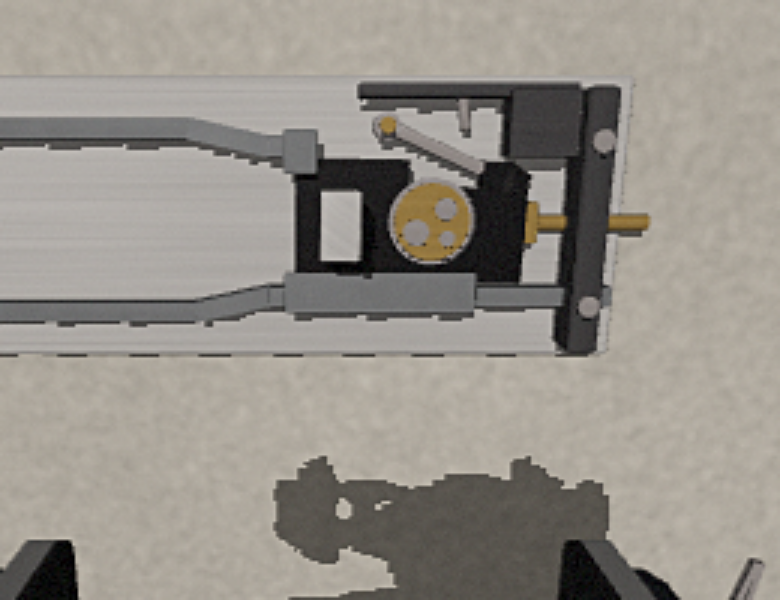

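The carrier sits in the channel with the pawl behind its tooth at crop (482,170) and the plunger pressed against its nose at (528,222). It's latched and nothing is touching it.

```bash
python3 -c "
from workcell import r
print(r.job_done(),r.get_t())"
```

```text
the job is handed in; nothing more can be done
the job is handed in; nothing more can be done
```

The carrier is latched in the dock: the pawl is in behind its tooth, it stayed put against the plunger after I let go, and the job was handed in at about 39 s, with the plunger pressed about 7 mm at most.

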